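# Hold a cuvette block against the detector's sprung collar

### The arm

A 7-joint arm with a two-finger parallel gripper is mounted at the origin on a cart in front of the work surface, level with it; the furniture and walls round the work are solid. World frame = base frame: x ahead of the robot, y to its left, z up, the work surface at z = 0. Lengths are in m, angles in rad, forces in N, time in s.
With the tool pointing down it reaches from about 0.4 to 0.85 m from the base axis. Payload 10.4 kg.
Tool frame: the origin (TCP) lies at the very end of the fingers, on their centre line; the grasp point (between the pads) lies 19 mm behind it; z points along the fingers, y is the line along which they close (so a half turn about z gives the same grasp; the last joint's range is limited). The gripper opens to 85 mm and grips with 20 to 120 N. Pads are 22 mm wide; open, the fingers measure 114 mm over their backs; the gripper's body (76 mm by 85 mm) begins 54 mm behind the grasp point. The pads swing forward as they close: fully open they stand 13 mm farther back than shut.
Start: joints at [-1.354, 0.332, -0.065, 1.46, 0.022, 1.35, -0.088], TCP at [0.148, 0.607, 0.231] pointing down, gripper open.
Joint ranges: [-2.6, 2.6], [-0.5, 2.12], [-1.47, 1.34], [0.16, 2.42], [-1.27, 4.41], [0.06, 2.06], [-2.6, 2.6]. Speed limits (rad/s): [2.22, 2.22, 2.79, 2.79, 3.14, 3.14, 3.14].

### API

Orientations are given as a unit quaternion [x, y, z, w].
In Python, from workcell import manip, optics gives the robot as it stands.
- The arm moves only by the tool jog_arm, never from a script. Its arguments are lists of equal length, an entry for each row: "dr": the turn, a rotation vector about the tool's x, y, z normalised to -1 to 1, where 1 is 4 degrees, a list of three; "translation": the shift along the tool's x, y, z normalised to -1 to 1, where 1 is 0.025 m, a list of three; "jaw": the opening, from 0 (shut) to 1 (fully open). A call has 1 to 10 rows; each row shifts and turns the commanded pose from where the row before left it, along the tool's axes as they then stand; what a row does not reach is not made up. A row lasts 1/10 s, in which the tool goes at most 50 mm and 8.59 degrees, less where a joint would pass 70% of its speed; a pose out of reach is approached as far as the arm can. A call with a number of a shift or a turn outside -1 to 1 is refused whole. A call with a gripper value outside its range is refused whole. The fingers move at their own pace and stop on an object; "squeeze" is the grip in N (left out, the last holds). Time passes only in rows, so rows that do not move let the fingers close. It gives the time, the measured TCP pose, the force, the opening and the grip force at its end, in the units of the state.
- manip.get_obs(): the state, without advancing time (a new reading comes with each control period).
- optics.camera(name): name is "scene" or "top" or "wrist"; returns a dict with "color" (384x512x3 uint8, red, green, blue), "mtx" (3x3 intrinsics, pixels), "k1" (the pictures are not rectified: a ray, as slopes to the right and down, at radius r is drawn at 1 + k1 r^2 times it, then the intrinsics apply), "R" (3x3) and "t" (3): a world point X has camera coordinates R X + t. Camera axes: x right, y down, z forward; pixel columns grow to the right and rows downward; lengths in m; the calibration is good to about 2 mm. A picture is of the moment at which its call begins. There is no depth.
- manip.hand_in(): hands the job in; it is judged then, once.
The state is a dict: "clock": time; "joint_pos": joint angles; "joint_velocities": joint speeds; "tau": joint torques, N m; "position": TCP position; "ee_rot": TCP orientation; "ft_force": force on the tool from outside, world axes, zero at the start; "torque": the same for the moment, N m; "grip_width": opening from 0.0 (shut) to 1.0 (fully open); "grasp_force": force on a finger pad.
Only numpy, scipy, OpenCV 4.12 (cv2) and the standard library are available. Lean on these libraries where they do the work, as an engineer would, in place of code of your own. Each camera call takes 0.05 s, during which the arm holds its last target. There are 200 camera calls.

### The job

Swing the toggle clamp's handle all the way back so that the clamp arm stands up clear of the fixture's seat, then stand the black cuvette block on the bed between the two guide rails, bored face towards the detector and slotted foot towards the open end, and push it along against the sprung collar. Press it until the collar is about halfway in (a steady push of about 10 N, never ramming it) and finish while holding it there, without letting go, so that a colleague can drive the screws. Leave the beaker where it is.

Things in the scene. Friction and masses are not known exactly. Their poses are not given: they have to be found in the camera images.
- fixture: Aluminium bed plate (84 mm wide, x = -80 to +105 mm, top 12 mm up), fixed. Origin on the bench under the seat; x runs along the guide rails to the detector, y to the clamp side, z up. Steel rails 10 mm high and thick, x = -68 to +30 mm, inner faces at y = +-22 mm, flared at the open (-x) end. Clamp riser: y = 80 to 185, x within +-31 mm.
- clamp_handle (a joint): Handle angle of the toggle clamp: 0 shut (handle upright, arm over the seat, linkage just past dead centre), 1.25 rad fully open (handle leaning back, arm up). It turns about the fixture's x axis at clamp_hinge, its top going towards the fixture's +y and down; the arm follows by a link. About 2 N at the grip move it; it stays where it is left.
- clamp_hinge (a point): Pivot of the clamp handle, fixed in the fixture at x = 0, y = 165 mm, 53 mm above the bench; the axis is the fixture's x.
- clamp_grip (a point): Point in the black plastic grip of the clamp handle, 85 mm from the pivot. The grip is 20 mm wide along the fixture's x, 14 mm thick, and spans 44 to 108 mm from the pivot.
- cuvette_block: Loose black-anodised cuvette block, 0.13 to 0.25 kg, standing on the bench: body 44 x 40 x 50 mm (x, y, z) with a 13 mm square well in its top; origin under the body's centre, z up. Its +x face has the larger beam bore, 28 mm up; at -x a slotted foot, 8 mm high and 40 mm wide, reaches to x = -41 mm. Between the rails it has 2 mm of play on each side.
- block_face (a point): Centre of the beam bore on the block's +x face, 28 mm above its underside.
- collar_push (a joint): How far the detector's sprung collar is pushed in (m): 0 free, 0.0085 at its end stop. Spring rate 2 N per mm, no preload, so 0.005 is halfway and 10 N.
- collar_nose: The collar itself: a black tube, 22 mm in diameter, that stands 10 mm out of the detector housing at the height of the bore (28 mm above the bed). Origin at the centre of its free end, x into the housing.
- collar_tip (a point): Centre of the collar's free end (free: fixture x = +22 mm, y = 0, 40 mm above the bench).
- beaker: Bystander: loose empty 100 ml beaker, 53 mm wide, 70 mm high, origin under its centre.
- seat (a point): Middle of the seat, on the bed plate between the rails (fixture x = 0, y = 0, 12 mm above the bench). The shut clamp's rubber foot stands 50 mm above this point. The open arm stands upright at fixture y = 85 to 130 mm, up to 190 mm above the bench. The grey detector housing begins 32 mm beyond it along x: 60 x 62 mm, 62 mm high above the bed.
There are look-alikes about, which are no part of the job. There is more than one size of the cuvette_block; the one meant has the size given above.

How it is judged:
By the outcome, as a careful person would: the job done as asked, in the order asked, and still so for the second after the job is handed in, while the arm keeps its last pose, push and grip.
It also fails if it takes over 58 s, if anything falls off the work surface, if the arm or the gripper's body presses on something with over 40 N, if the wrist force passes 120 N, or if a joint passes its speed limit or range.

## Working session

There is one attempt and no reset: what is moved stays moved. The work goes in short steps, Python scripts to look and compute and a tool call to move; the robot and the scene stay as the last step left them, time stands still between calls to the robot, and variables do not carry over. Pictures are saved under pics/ and viewed, at most 13 in all, crops included, and the job is handed in when it is done.

Besides the shell and the picture viewer there is one more tool, called after "Call:" as name(argument=value, ...), one argument or row to a line, values as JSON. jog_arm: Moves the arm, as the interface text tells. Scaled input: -1 to 1 covers 0.025 m each way for a shift and 4 degrees each way for a turn. Its arguments: {"type":"object","properties":{"dr":{"type":"array","items":{"type":"array","items":{"type":"number"}}},"translation":{"type":"array","items":{"type":"array","items":{"type":"number"}}},"jaw":{"type":"array","items":{"type":"number"}},"squeeze":{"type":"number"}},"required":["dr","translation","jaw"]}

```bash
mkdir -p pics; ls; python3 - <<'E'
from workcell import manip, optics
import cv2,pickle
d={}
for n in("scene","top"):
    c=optics.camera(n); d[n]=c; cv2.imwrite(f"pics/{n}0.png",cv2.resize(c["color"][:,:,::-1],(800,600),interpolation=cv2.INTER_CUBIC))
    print(n,c["mtx"].tolist(),c["k1"],c["R"].round(3).tolist(),c["t"].round(3).tolist())
pickle.dump(d,open("c0.pkl","wb"))
o=manip.get_obs();print(o)
E
```

```text
pics
scene [[367.26477652796484, 0.0, 252.73644009326054], [0.0, 367.26477652796484, 193.6729441067544], [0.0, 0.0, 1.0]] -0.008171825050673655 [[0.801, -0.599, 0.004], [-0.299, -0.404, -0.864], [0.519, 0.691, -0.503]] [-0.412, 0.214, 0.853]
top [[492.52469573488617, 0.0, 253.87144844652798], [0.0, 492.52469573488617, 190.3415384428123], [0.0, 0.0, 1.0]] 0.01300116828677746 [[0.028, -0.999, -0.02], [-0.993, -0.025, -0.111], [0.111, 0.023, -0.994]] [-0.054, 0.472, 1.154]
{'clock': 0.1, 'joint_pos': array([-1.35357568,  0.33280076, -0.06469877,  1.46084141,  0.02162836,
        1.34992044, -0.08846411]), 'joint_velocities': array([-0.00095782, -0.00185036, -0.00068366, -0.00149753, -0.00101719,
       -0.0007473 ,  0.00096486]), 'tau': array([ 1.48351086e-03, -6.26751137e+01,  4.92465030e-02, -3.92426884e+01,
        1.64423377e-02,  7.05768602e-03, -9.54594611e-06]), 'position': array([0.14838876, 0.60678411, 0.23060805]), 'ee_rot': array([ 1.19593451e-01,  9.92822744e-01, -6.35964996e-04, -3.32775597e-05]), 'ft_force': array([ 0.63202988, -0.49892653,  0.3895797 ]), 'torque': array([0.05361138, 0.04420608, 0.03912404]), 'grasp_force': 0.0, 'grip_width': 0.9998069205123704}
```

View pics/scene0.png

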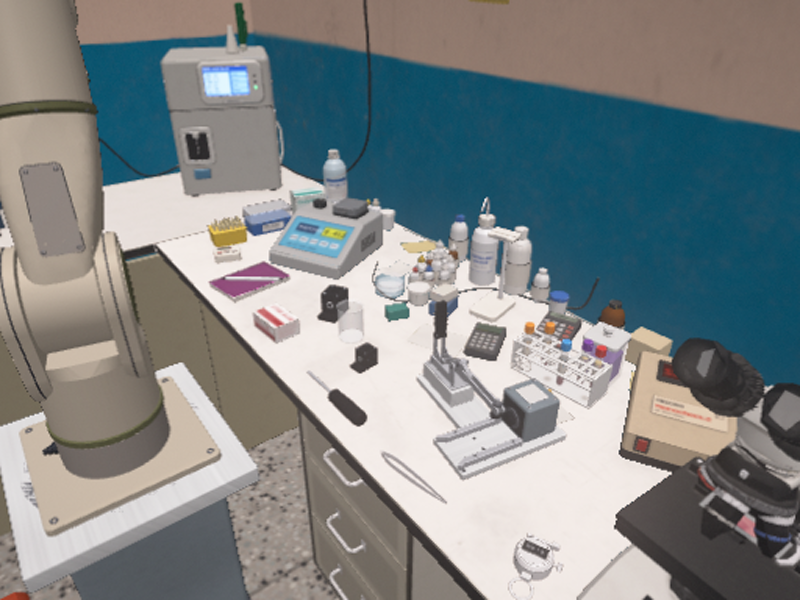

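View pics/top0.png

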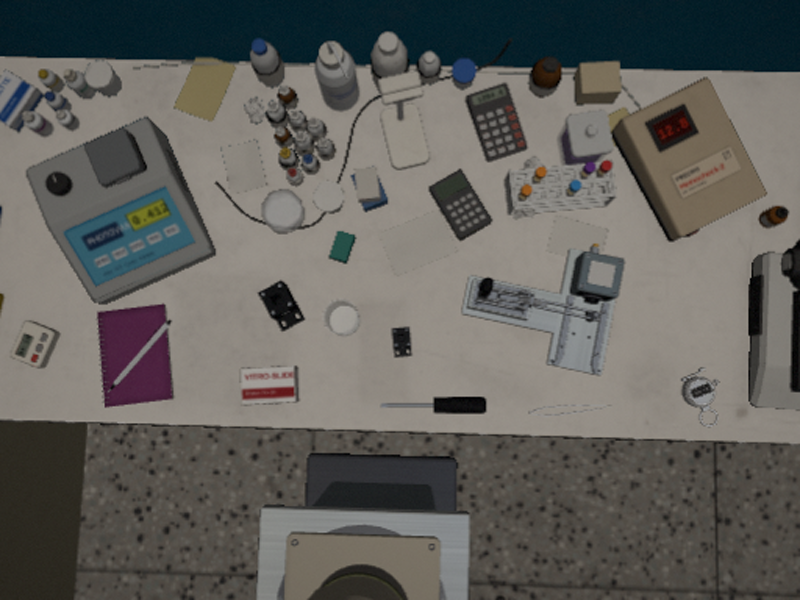

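```bash
cat > h.py <<'E'
import numpy as np, cv2
def proj(c,X):
    D=np.array([c["k1"],0,0,0,0.])
    return cv2.projectPoints(np.atleast_2d(np.asarray(X,float)),cv2.Rodrigues(c["R"])[0],c["t"],c["mtx"],D)[0][:,0]
def back(c,px,z):
    D=np.array([c["k1"],0,0,0,0.])
    n=cv2.undistortPoints(np.asarray(px,float).reshape(-1,1,2),c["mtx"],D)[:,0]
    d=np.c_[n,np.ones(len(n))]@c["R"]; o=-c["R"].T@c["t"]
    return o+d*((np.asarray(z)-o[2])/d[:,2])[:,None]
def crop(c,x0,y0,w,h,s):
    return cv2.resize(c["color"][y0:y0+h,x0:x0+w,::-1],None,fx=s,fy=s,interpolation=cv2.INTER_CUBIC)
E
python3 - <<'E'
from h import *; import pickle
d=pickle.load(open("c0.pkl","rb")); t,s=d["top"],d["scene"]
a=np.vstack([np.hstack([crop(t,160,172,50,45,8),crop(s,195,175,50,45,8)]),np.hstack([crop(t,290,150,115,95,3.4783)[:240,:400],crop(s,260,185,110,90,3.6364)[:240,:400]])])
a=np.vstack([np.hstack([crop(t,155,172,50,37,8)[:296],crop(s,195,178,50,37,8)[:296]]),np.hstack([crop(t,290,154,115,88,3.47826),crop(s,263,185,100,77,4)[:306,:400]])[:304]]) if 0 else None
L=np.vstack([crop(t,155,172,50,36,8),crop(t,290,152,114,88,400/114)[:304]])[:590]
R=np.vstack([crop(s,195,178,50,36,8),crop(s,263,187,100,77,4)[:304]])[:590]
cv2.imwrite("pics/crop1.png",np.hstack([L,R])); print(L.shape,R.shape)
w=lambda c,p,z:back(c,np.array(p)*.64,[z]*len(p)).round(3).tolist()
print("blocks",w(t,[(280,305),(401,341),(343,318)],0),"bed",w(t,[(549,363),(601,374)],.012))
E
```

```text
(590, 400, 3) (590, 400, 3)
blocks [[0.46, 0.142, 0.0], [0.408, -0.049, 0.0], [0.442, 0.042, 0.0]] bed [[0.38, -0.277, 0.012], [0.366, -0.356, 0.012]]
```

View pics/crop1.png

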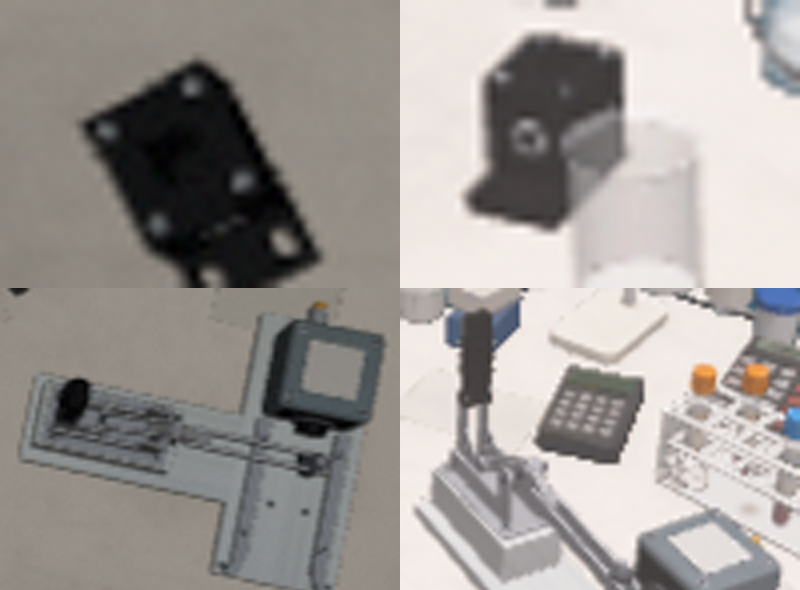

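Candidates: large black block at top (280,305), small black block at (401,341) in the 800-wide picture. The large one is about 45 px ≈ 63 mm long including its foot, the small one clearly undersized; the large one is chosen. Its foot points down-right (towards the robot, -y), and a beaker stands close by at (343,318). I check its size by a fit.

```bash
cat >> h.py <<'E'
def blockpts(p,k=1.):
    x,y,a=p[:3]; z0=p[3] if len(p)>3 else 0
    c,s=np.cos(a),np.sin(a); out=[]
    for b in ([-.022,.022,-.02,.02,0,.05],[-.041,-.022,-.02,.02,0,.008]):
        q=np.array([[X,Y,Z] for X in b[:2] for Y in b[2:4] for Z in b[4:]])*k
        out.append(np.c_[x+c*q[:,0]-s*q[:,1],y+s*q[:,0]+c*q[:,1],z0+q[:,2]])
    return out
def render(c,parts,x0,y0,w,h,S=8):
    m=np.zeros((h*S,w*S),np.uint8)
    for q in parts:
        u=(proj(c,q)-[x0,y0]+.5)*S
        cv2.fillConvexPoly(m,cv2.convexHull(np.round(u).astype(np.int32)),1)
    return cv2.resize(m.astype(np.float32),(w,h),interpolation=cv2.INTER_AREA)
E
python3 - <<'E'
from h import *; import pickle
from scipy.optimize import minimize
d=pickle.load(open("c0.pkl","rb")); t=d["top"]
x0,y0,w,h=157,170,45,50
g=cv2.cvtColor(t["color"],cv2.COLOR_RGB2GRAY)[y0:y0+h,x0:x0+w].astype(float)
bg=np.median(g[g>80]); obs=np.clip((bg-g)/(bg-30),0,1); 
for k in (.65,.8,.9,1,1.1,1.2):
    best=min((minimize(lambda p:((render(t,blockpts(p,k),x0,y0,w,h)-obs)**2).sum(),[.46,.142,a],method="Nelder-Mead",options=dict(initial_simplex=[[.46,.142,a],[.47,.142,a],[.46,.152,a],[.46,.142,a+.2]])) for a in (.4,.9)),key=lambda r:r.fun)
    print(k,best.x.round(4),best.fun)
cv2.imwrite("pics/fix.png",crop(t,292,150,114,96,6.2)[:600])
E
```

```text
0.65 [0.4688 0.1459 0.2342] 238.85515665353822
0.8 [0.4699 0.142  0.5028] 136.65416677427686
0.9 [0.4627 0.1391 0.5022] 69.4205020015496
1 [0.4647 0.1407 0.526 ] 16.312250048424588
1.1 [0.4653 0.1409 0.5464] 89.05998619899277
1.2 [0.4672 0.1435 0.6536] 206.00144571603823
```

View pics/fix.png

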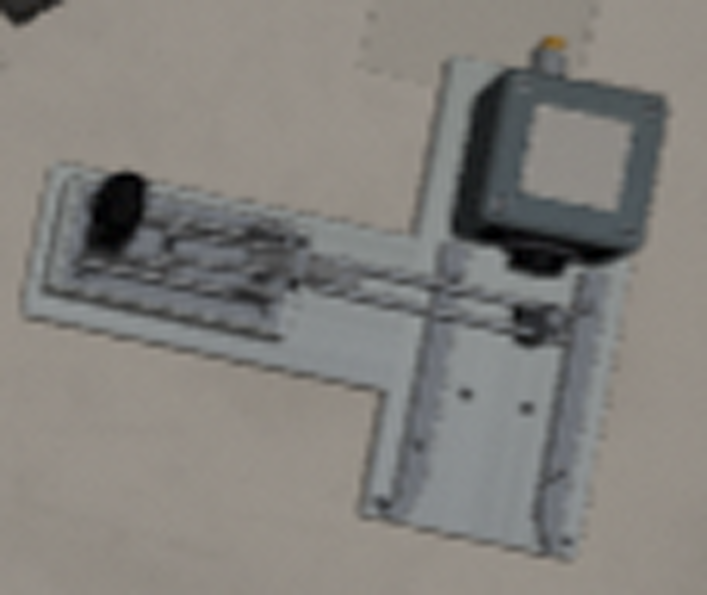

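The big block is the one (k=1 fits best): (0.4647, 0.1407), yaw 0.526. The picture shows the fixture: bed corners (362,515), (573,558), (447,58) and housing top (487,222), (640,242), (665,95), (518,68), in the 6.2× crop.

```bash
python3 - <<'E'
from h import *; import pickle
from scipy.optimize import least_squares
d=pickle.load(open("c0.pkl","rb")); t=d["top"]
px=np.array([(362,515),(573,558),(447,58),(490,220),(640,245),(665,95),(518,68)])/6.2+[292,150]-.42
F=np.array([(-80,42,12),(-80,-42,12),(105,42,12),(32,31,74),(32,-31,74),(92,-31,74),(92,31,74)])/1e3
def W(p,F):
    c,s=np.cos(p[2]),np.sin(p[2]); return np.c_[p[0]+c*F[:,0]-s*F[:,1],p[1]+s*F[:,0]+c*F[:,1],F[:,2]]
r=least_squares(lambda p:(proj(t,W(p,F))-px).ravel(),[.46,-.33,-.17],loss="soft_l1")
print(r.x.round(4)); print((proj(t,W(r.x,F))-px).round(2).tolist())
Q=np.array([(0,165,53),(0,165,138),(0,0,12),(22,0,40)])/1e3
print(W(r.x,Q).round(4).tolist()); print(((proj(t,W(r.x,Q))+.42-[292,150])*6.2).round(0).tolist())
E
```

```text
[ 0.4502 -0.3287 -0.1791]
[[-0.12, 0.11], [0.69, 0.44], [0.26, -0.96], [-2.24, -0.09], [0.45, 1.35], [1.02, 0.1], [-2.03, -0.92]]
[[0.4796, -0.1664, 0.053], [0.4796, -0.1664, 0.138], [0.4502, -0.3287, 0.012], [0.4718, -0.3326, 0.04]]
[[97.0, 237.0], [119.0, 209.0], [506.0, 335.0], [533.0, 272.0]]
```

Call:
jog_arm(
  dr=[
    [0,0,-0.85],
    [0,0,0],
    [0,0,0],
    [0,0,0],
    [0,0,0],
    [0,0,0],
    [0,0,0],
    [0,0,0],
    [0,0,0],
    [0,0,0],
  ],
  translation=[
    [0,0,0],
    [-1,-0.8,0],
    [-1,-0.8,0],
    [-1,-0.8,0],
    [-1,-0.8,0],
    [-1,-0.8,0],
    [-1,-0.8,0],
    [-1,-0.8,0],
    [-1,-0.8,0],
    [-1,-0.8,0],
  ],
  jaw=[0,0,0,0,0,0,0,0,0,0],
)

```text
clock: 1.1
position: [0.3381, 0.3884, 0.2311]
ee_rot: [0.09, 0.996, -0.0, -0.0]
ft_force: [-0.0, -0.6, -0.1]
grip_width: 0.001
grasp_force: 0.0
```

Call:
jog_arm(
  dr=[
    [0,0,0],
    [0,0,0],
    [0,0,0],
    [0,0,0],
    [0,0,0],
    [0,0,0],
    [0,0,0],
    [0,0,0],
    [0,0,0],
    [0,0,0],
  ],
  translation=[
    [-0.9,-1,0],
    [-0.9,-1,0],
    [-0.9,-1,0],
    [-0.9,-1,0],
    [-0.9,-1,0],
    [-0.9,-1,0],
    [-0.9,-1,0],
    [-0.9,-1,0],
    [-0.9,-1,0],
    [-0.9,-1,0],
  ],
  jaw=[0,0,0,0,0,0,0,0,0,0],
)

```text
clock: 2.1
position: [0.5143, 0.1021, 0.2311]
ee_rot: [0.09, 0.996, -0.0, -0.0]
ft_force: [-0.5, 0.1, 0.4]
grip_width: -0.004
grasp_force: 0.0
```

```bash
cat >> h.py <<'E'
FX=[.4502,-.3287,-.1791]
from scipy.spatial.transform import Rotation as Ro
def st():
    from workcell import manip
    o=manip.get_obs(); p=o["position"]; c,s=np.cos(FX[2]),np.sin(FX[2]); dx,dy=p[0]-FX[0],p[1]-FX[1]
    R=Ro.from_quat(o["ee_rot"]).as_matrix()
    f=o["ft_force"]
    print("t",round(o["clock"],2),"world",p.round(4),"fix mm",np.round([1e3*(c*dx+s*dy),1e3*(-s*dx+c*dy),1e3*p[2]],1),"tooly-fixy deg",round(np.degrees(np.arctan2(R[1,1],R[0,1])-FX[2])-90,2),"tilt",R[:,2].round(3),
     "F fix",np.round([c*f[0]+s*f[1],-s*f[0]+c*f[1],f[2]],1),"grip",round(o["grip_width"],3),o["grasp_force"])
    return o
E
python3 -c "from h import *;st()"
```

```text
t 2.1 world [0.5143 0.1021 0.2311] fix mm [-13.7 435.3 231.1] tooly-fixy deg -0.07 tilt [-0.  0. -1.] F fix [-0.5 -0.   0.4] grip -0.004 0.0
```

Call:
jog_arm(
  dr=[
    [0,0,0],
    [0,0,0],
    [0,0,0],
    [0,0,0],
    [0,0,0],
    [0,0,0],
    [0,0,0],
    [0,0,0],
    [0,0,0],
    [0,0,0],
  ],
  translation=[
    [-0.05,-1,0],
    [-0.05,-1,0],
    [-0.05,-1,0],
    [-0.05,-1,0],
    [-0.05,-1,0],
    [-0.05,-1,0],
    [-0.05,-1,0],
    [-0.05,-1,0],
    [-0.05,-1,0],
    [-0.05,-1,0],
  ],
  jaw=[0,0,0,0,0,0,0,0,0,0],
)

```text
clock: 3.1
position: [0.4809, -0.1457, 0.2311]
ee_rot: [0.09, 0.996, 0.0, -0.0]
ft_force: [0.0, -0.1, 0.4]
grip_width: -0.002
grasp_force: 0.0
```

Call:
jog_arm(
  dr=[
    [0,0,0],
    [0,0,0],
    [0,0,0],
    [0,0,0],
    [0,0,0],
    [0,0,0],
    [0,0,0],
    [0,0,0],
    [0,0,0],
  ],
  translation=[
    [0,-0.8,0],
    [0,-0.8,0],
    [0,-0.8,0],
    [0,-0.2,0.2],
    [0,0,0.8],
    [0,0,0.8],
    [0,0,0.8],
    [0,0,0.8],
    [0,0,0.6],
  ],
  jaw=[0,0,0,0,0,0,0,0,0],
)

```text
clock: 4.0
position: [0.4693, -0.2076, 0.1295]
ee_rot: [0.09, 0.996, 0.0, -0.001]
ft_force: [0.2, 0.0, 0.5]
grip_width: 0.002
grasp_force: 0.0
```

```bash
python3 - <<'E'
from h import *; from workcell import optics
st()
c=optics.camera("scene"); cv2.imwrite("pics/s1.png",crop(c,245,150,120,100,5))
E
```

```text
t 4.0 world [ 0.4693 -0.2076  0.1295] fix mm [ -2.8 122.6 129.5] tooly-fixy deg -0.03 tilt [-0.002  0.001 -1.   ] F fix [0.2 0.1 0.5] grip 0.002 0.0
```

View pics/s1.png

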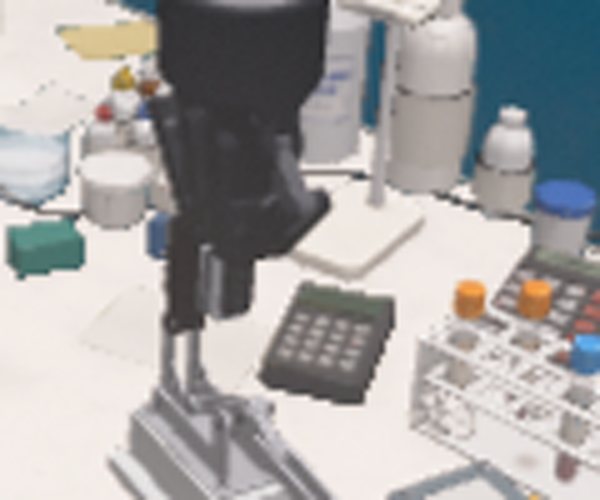

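Picture: closed fingers stand just on the seat side of the black grip (fingertip at (230,310), grip at (183,290)); clear to push.

Call:
jog_arm(
  dr=[
    [0,0,0],
    [0,0,0],
    [0,0,0],
    [0,0,0],
    [0,0,0],
    [0,0,0],
    [0,0,0],
    [0,0,0],
    [0,0,0],
    [0,0,0],
  ],
  translation=[
    [0,0.4,0],
    [0,0.4,0],
    [0,0.31,0],
    [0,0.31,0],
    [0,0.3,0.07],
    [0,0.3,0.07],
    [0,0.28,0.12],
    [0,0.28,0.12],
    [0,0.25,0.18],
    [0,0.25,0.18],
  ],
  jaw=[0,0,0,0,0,0,0,0,0,0],
)

```text
clock: 5.05
position: [0.4837, -0.1324, 0.1124]
ee_rot: [0.09, 0.996, 0.0, 0.0]
ft_force: [-0.1, -2.2, 5.1]
grip_width: 0.003
grasp_force: 2.0
```

Call:
jog_arm(
  dr=[
    [0,0,0],
    [0,0,0],
    [0,0,0],
    [0,0,0],
    [0,0,0],
    [0,0,0],
  ],
  translation=[
    [0,0.21,0.22],
    [0,0.21,0.22],
    [0,0.13,0.19],
    [0,0.13,0.19],
    [0,0.07,0.14],
    [0,0.07,0.14],
  ],
  jaw=[0,0,0,0,0,0],
)

```text
clock: 5.65
position: [0.487, -0.1126, 0.0848]
ee_rot: [0.09, 0.996, 0.0, -0.0]
ft_force: [-0.3, 0.4, 3.4]
grip_width: -0.0
grasp_force: 1.4
```

```bash
python3 - <<'E'
from h import *; from workcell import optics
st()
c=optics.camera("scene"); cv2.imwrite("pics/s2.png",crop(c,225,150,140,100,5))
E
```

```text
t 5.65 world [ 0.487  -0.1126  0.0848] fix mm [ -2.2 219.2  84.8] tooly-fixy deg -0.08 tilt [-0.  0. -1.] F fix [-0.4  0.4  3.4] grip -0.0 1.351114443386905
```

View pics/s2.png

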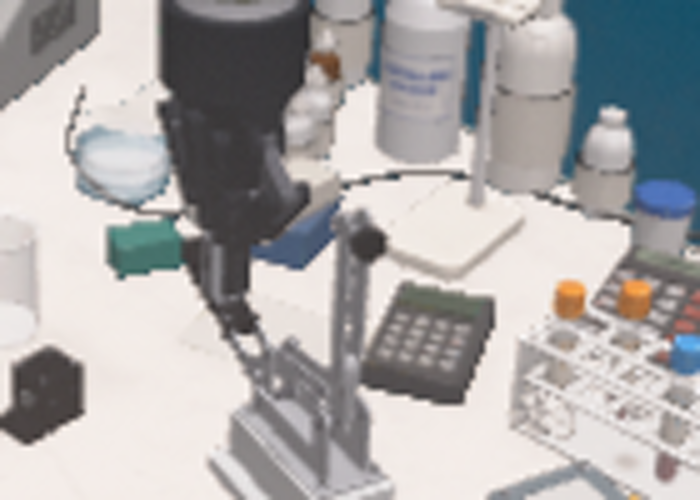

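The arm is now nearly upright (foot at (368,243)), the handle leaning back under the fingertips; I press it gently to its stop.

Call:
jog_arm(
  dr=[
    [0,0,0],
    [0,0,0],
    [0,0,0],
  ],
  translation=[
    [0,0.03,0.1],
    [0,0.03,0.1],
    [0,0.0,0.0],
  ],
  jaw=[0,0,0],
)

```text
clock: 6.0
position: [0.4874, -0.1117, 0.0808]
ee_rot: [0.09, 0.996, 0.0, -0.0]
ft_force: [-5.3, 0.5, 10.5]
grip_width: -0.002
grasp_force: 5.3
```

Call:
jog_arm(
  dr=[
    [0,0,0],
    [0,0,0],
    [0,0,0],
  ],
  translation=[
    [0,0.03,0.1],
    [0,0.03,0.1],
    [0,0.0,0.0],
  ],
  jaw=[0,0,0],
)

```text
clock: 6.3
position: [0.488, -0.1112, 0.0793]
ee_rot: [0.091, 0.996, 0.001, 0.0]
ft_force: [-26.7, 0.8, 63.5]
grip_width: -0.001
grasp_force: 30.6
```

Call:
jog_arm(
  dr=[
    [0,0,0],
    [0,0,0],
    [0,0,-1],
    [0,0,-1],
    [0,0,-1],
    [0,0,-1],
    [0,0,-1],
    [0,0,-1],
    [0,0,-1],
    [0,0,-1],
  ],
  translation=[
    [0,0,-0.5],
    [0,0,-1],
    [0,0,-1],
    [0,0,-1],
    [0,0,-1],
    [0,0,-1],
    [0,0,-0.5],
    [0,0,0],
    [0,0,0],
    [0,0,0],
  ],
  jaw=[0,0,0,0,0,0,0.75,0.75,0.75,0.75],
)

```text
clock: 7.3
position: [0.4876, -0.1101, 0.225]
ee_rot: [-0.189, 0.982, 0.0, -0.0]
ft_force: [-0.7, 0.8, 0.5]
grip_width: 0.679
grasp_force: 0.0
```

Call:
jog_arm(
  dr=[
    [0,0,-1],
    [0,0,-1],
    [0,0,-0.1],
  ],
  translation=[
    [0,0,0],
    [0,0,0],
    [0,0,0],
  ],
  jaw=[0.75,0.75,0.75],
)

```text
clock: 7.6
position: [0.4875, -0.1101, 0.225]
ee_rot: [-0.26, 0.966, 0.0, -0.0]
ft_force: [0.0, -1.4, -0.9]
grip_width: 0.751
grasp_force: 0.0
```

```bash
python3 - <<'E'
from h import *; from workcell import optics
import pickle
o=st(); R=Ro.from_quat(o["ee_rot"]).as_matrix()
print(np.degrees(np.arctan2(R[1,1],R[0,1])), (R.T@(np.array([.4647,.1407,.05])-o["position"])/.025).round(2))
t=optics.camera("top");x0,y0,w,h=157,170,45,50
s=optics.camera("scene"); cv2.imwrite("pics/s3.png",crop(s,225,150,140,100,5))
E
```

```text
t 7.6 world [ 0.4875 -0.1101  0.225 ] fix mm [ -2.2 221.8 225. ] tooly-fixy deg 40.38 tilt [-0.  0. -1.] F fix [ 0.3 -1.4 -0.9] grip 0.751 0.0
120.1190921209662 [-4.25  9.13  7.  ]
```

View pics/s3.png

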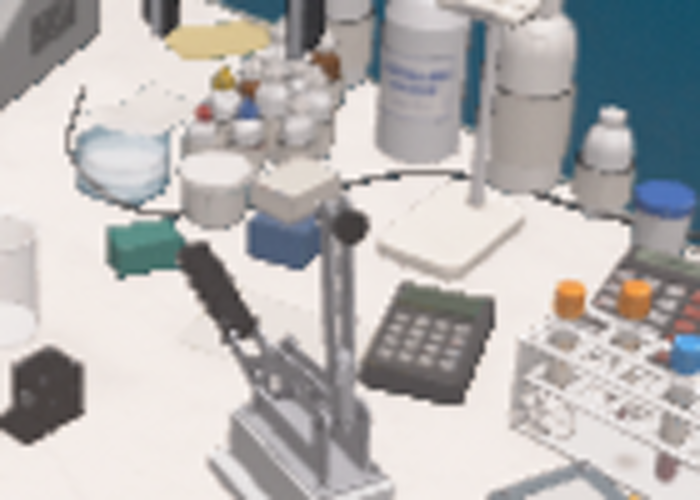

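Call:
jog_arm(
  dr=[
    [0,0,0],
    [0,0,0],
    [0,0,0],
    [0,0,0],
    [0,0,0],
    [0,0,0],
    [0,0,0],
    [0,0,0],
    [0,0,0],
    [0,0,0],
  ],
  translation=[
    [-0.425,0.913,0],
    [-0.425,0.913,0],
    [-0.425,0.913,0],
    [-0.425,0.913,0],
    [-0.425,0.913,0],
    [-0.425,0.913,0],
    [-0.425,0.913,0],
    [-0.425,0.913,0],
    [-0.425,0.913,0],
    [-0.425,0.913,0],
  ],
  jaw=[0.75,0.75,0.75,0.75,0.75,0.75,0.75,0.75,0.75,0.75],
)

```text
clock: 8.7
position: [0.4652, 0.1418, 0.2252]
ee_rot: [-0.258, 0.966, 0.0, 0.0]
ft_force: [0.8, 0.4, 1.1]
grip_width: 0.751
grasp_force: 0.0
```

```bash
python3 - <<'E'
from h import *; from workcell import optics
import pickle
from scipy.optimize import minimize
o=st()
d=pickle.load(open("c0.pkl","rb")); s=d["scene"]
def W(F):
    p=FX;F=np.atleast_2d(F)/1e3;c,q=np.cos(p[2]),np.sin(p[2]); return np.c_[p[0]+c*F[:,0]-q*F[:,1],p[1]+q*F[:,0]+c*F[:,1],F[:,2]]
for th in (1.1,1.2,1.25): print(th,((proj(s,W([(0,165+r*np.sin(th),53+r*np.cos(th)) for r in (44,108)]))-[225,150])*5+2).round(0).tolist())
w=optics.camera("wrist")
im=w["color"][:,:,::-1].copy()
P=blockpts([.4647,.1407,.526]); 
for q in P:
    cv2.polylines(im,[cv2.convexHull(np.round(proj(w,q)).astype(np.int32))],True,(0,0,255),1)
cv2.imwrite("pics/w1.png",im); pickle.dump(w,open("w1.pkl","wb"))
E
```

```text
t 8.7 world [0.4652 0.1418 0.2252] fix mm [-69.1 465.7 225.2] tooly-fixy deg 40.21 tilt [-0.  0. -1.] F fix [0.7 0.6 1.1] grip 0.751 0.0
1.1 [[242.0, 328.0], [193.0, 233.0]]
1.2 [[240.0, 333.0], [189.0, 244.0]]
1.25 [[239.0, 335.0], [187.0, 251.0]]
```

View pics/w1.png

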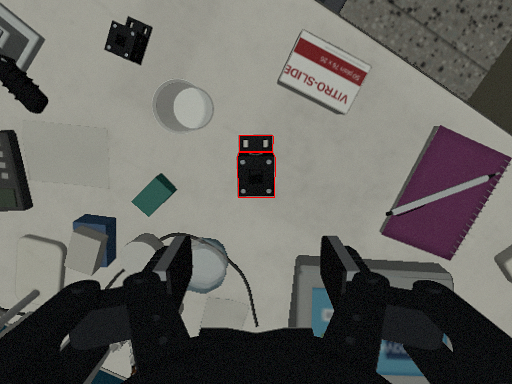

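The handle matches the 1.25 rad projection (fully open). In the wrist picture the block at (256,167) lies exactly in the predicted outline, foot at the top (256,143); descend and grip.

Call:
jog_arm(
  dr=[
    [0,0,0],
    [0,0,0],
    [0,0,0],
    [0,0,0],
    [0,0,0],
    [0,0,0],
    [0,0,0],
    [0,0,0],
    [0,0,0],
    [0,0,0],
  ],
  translation=[
    [0,0,1],
    [0,0,1],
    [0,0,1],
    [0,0,1],
    [0,0,1],
    [0,0,1],
    [0,0,1],
    [0,0,0.7],
    [0,0,0.4],
    [0,0,0.2],
  ],
  jaw=[0.75,0.75,0.75,0.75,0.75,0.75,0.75,0.75,0.75,0.75],
)

```text
clock: 9.75
position: [0.4651, 0.1406, 0.0171]
ee_rot: [-0.259, 0.966, -0.0, -0.001]
ft_force: [-0.2, 0.9, 0.2]
grip_width: 0.75
grasp_force: 0.0
```

Call:
jog_arm(
  dr=[
    [0,0,0],
    [0,0,0],
    [0,0,0],
    [0,0,0],
    [0,0,0],
    [0,0,0],
    [0,0,0],
    [0,0,0],
  ],
  translation=[
    [0,0,0],
    [0,0,0],
    [0,0,0],
    [0,0,0],
    [0,0,0],
    [0,0,0],
    [0,0,0],
    [0,0,0],
  ],
  jaw=[0.4,0.4,0.4,0.4,0.4,0.4,0.4,0.4],
  squeeze=60,
)

```text
clock: 10.55
position: [0.466, 0.1411, 0.0186]
ee_rot: [-0.259, 0.966, 0.0, 0.001]
ft_force: [-1.3, -0.5, 6.2]
grip_width: 0.461
grasp_force: 61.6
```

Call:
jog_arm(
  dr=[
    [0,0,0],
    [0,0,0],
    [0,0,0],
    [0,0,0],
    [0,0,1],
    [0,0,1],
    [0,0,1],
    [0,0,1],
    [0,0,1],
    [0,0,1],
  ],
  translation=[
    [0,0,-0.5],
    [0,0,-1],
    [0,0,-1],
    [0,0,-1],
    [0,0,-1],
    [0,0,-1],
    [0,0,-1],
    [0,0,-1],
    [0,0,-1],
    [0,0,-1],
  ],
  jaw=[0.4,0.4,0.4,0.4,0.4,0.4,0.4,0.4,0.4,0.4],
)

```text
clock: 11.55
position: [0.4649, 0.1405, 0.257]
ee_rot: [-0.051, 0.999, 0.0, 0.0]
ft_force: [-0.3, -0.3, -2.0]
grip_width: 0.458
grasp_force: 60.8
```

Call:
jog_arm(
  dr=[
    [0,0,1],
    [0,0,1],
    [0,0,1],
    [0,0,1],
    [0,0,0.05],
    [0,0,0],
  ],
  translation=[
    [0,0,0],
    [0,0,0],
    [0,0,0],
    [0,0,0],
    [0,0,0],
    [0,0,0],
  ],
  jaw=[0.4,0.4,0.4,0.4,0.4,0.4],
)

```text
clock: 12.15
position: [0.4652, 0.1407, 0.2557]
ee_rot: [0.088, 0.996, 0.0, 0.0]
ft_force: [-0.2, 1.0, -1.6]
grip_width: 0.455
grasp_force: 60.8
```

```bash
python3 - <<'E'
from h import *; st()
E
```

```text
t 12.15 world [0.4652 0.1407 0.2557] fix mm [-68.9 464.6 255.7] tooly-fixy deg 0.22 tilt [ 0.  0. -1.] F fix [-0.3  0.9 -1.6] grip 0.455 60.80897703766823
```

Call:
jog_arm(
  dr=[
    [0,0,0],
    [0,0,0],
    [0,0,0],
    [0,0,0],
    [0,0,0],
    [0,0,0],
    [0,0,0],
    [0,0,0],
    [0,0,0],
    [0,0,0],
  ],
  translation=[
    [0,-1,0],
    [0,-1,0],
    [0,-1,0],
    [0,-1,0],
    [0,-1,0],
    [0,-1,0],
    [0,-1,0],
    [0,-1,0],
    [0,-1,0],
    [0,-1,0],
  ],
  jaw=[0.4,0.4,0.4,0.4,0.4,0.4,0.4,0.4,0.4,0.4],
)

```text
clock: 13.15
position: [0.4209, -0.1063, 0.2555]
ee_rot: [0.087, 0.996, 0.0, 0.0]
ft_force: [-0.4, 0.4, -1.9]
grip_width: 0.462
grasp_force: 60.9
```

Call:
jog_arm(
  dr=[
    [0,0,0],
    [0,0,0],
    [0,0,0],
    [0,0,0],
    [0,0,0],
    [0,0,0],
    [0,0,0],
    [0,0,0],
    [0,0,0],
    [0,0,0.05],
  ],
  translation=[
    [0.1,-0.955,0],
    [0.1,-0.955,0],
    [0.1,-0.955,0],
    [0.1,-0.955,0],
    [0.1,-0.955,0],
    [0.1,-0.955,0],
    [0.1,-0.955,0],
    [0.2,-0.955,0],
    [0.2,-0.955,0],
    [0,0,0],
  ],
  jaw=[0.4,0.4,0.4,0.4,0.4,0.4,0.4,0.4,0.4,0.4],
)

```text
clock: 14.15
position: [0.3546, -0.3148, 0.2556]
ee_rot: [0.092, 0.996, -0.0, 0.0]
ft_force: [0.3, 0.1, -2.2]
grip_width: 0.458
grasp_force: 61.0
```

Call:
jog_arm(
  dr=[
    [0,0,0],
    [0,0,0],
    [0,0,0],
    [0,0,0],
    [0,0,0],
    [0,0,0],
  ],
  translation=[
    [0,0,1],
    [0,0,1],
    [0,0,1],
    [0,0,1],
    [0,0,1],
    [0,0,1],
  ],
  jaw=[0.4,0.4,0.4,0.4,0.4,0.4],
)

```text
clock: 14.75
position: [0.3569, -0.3111, 0.1044]
ee_rot: [0.089, 0.996, 0.0, 0.0]
ft_force: [0.2, 0.9, -1.7]
grip_width: 0.46
grasp_force: 61.0
```

```bash
python3 - <<'E'
from h import *; from workcell import optics
import pickle
o=st(); w=optics.camera("wrist"); pickle.dump(w,open("w2.pkl","wb"))
cv2.imwrite("pics/w2.png",w["color"][:,:,::-1])
print(w["mtx"][0,0],w["k1"],(-w["R"].T@w["t"]).round(3))
E
```

```text
t 14.75 world [ 0.3569 -0.3111  0.1044] fix mm [-95.    0.7 104.4] tooly-fixy deg 0.05 tilt [ 0.     0.001 -1.   ] F fix [ 0.   1.  -1.7] grip 0.46 61.03977486491203
299.6884490858636 -0.030370979111526798 [ 0.291 -0.3    0.246]
```

View pics/w2.png

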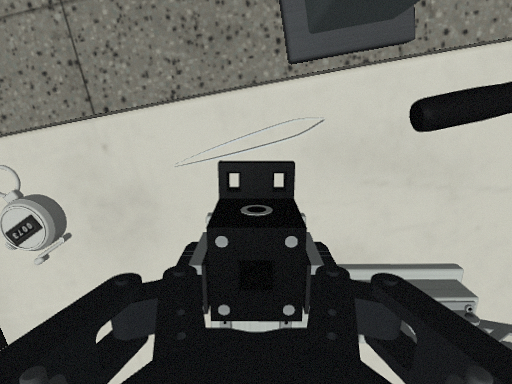

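The wrist picture shows the block held square (foot corners (219,161), (295,161)), the fixture hidden behind it. I refine the fixture's lateral position from the first top picture instead.

```bash
python3 - <<'E'
from h import *; import pickle
d=pickle.load(open("c0.pkl","rb")); t=d["top"]; g=cv2.cvtColor(t["color"],cv2.COLOR_RGB2GRAY).astype(np.float32)
xs=np.arange(-75,100,1.); ys=np.arange(-60,60,.5)
def warp(z):
    X,Y=np.meshgrid(xs,ys,indexing="ij"); c,s=np.cos(FX[2]),np.sin(FX[2]); X=X/1e3;Y=Y/1e3
    u=proj(t,np.c_[(FX[0]+c*X-s*Y).ravel(),(FX[1]+s*X+c*Y).ravel(),np.full(X.size,z)]).astype(np.float32).reshape(len(xs),len(ys),2)
    return cv2.remap(g,u[...,0],u[...,1],cv2.INTER_CUBIC)
out=[]
for z in (.012,.022):
    A=warp(z)
    for a,b in((-60,-45),(-45,-30),(-30,-12)):
        p=cv2.GaussianBlur(A[(xs>=a)&(xs<b)].mean(0)[None],(0,0),1.5)[0]; dg=np.gradient(p,ys)
        k=[i for i in range(2,len(ys)-2) if abs(dg[i])==abs(dg[i-2:i+3]).max() and abs(dg[i])>1.5]
        print(z,a,[(float(ys[i]),round(float(dg[i]),1)) for i in k])
A=warp(.012); v=cv2.normalize(A[::-1,::-1],None,0,255,cv2.NORM_MINMAX).astype(np.uint8)
v=cv2.resize(v,(720,525),interpolation=cv2.INTER_CUBIC)  # 6px/mm y ,3px/mm x
v=cv2.resize(v[:, :],(480,525)); v=cv2.cvtColor(v,cv2.COLOR_GRAY2BGR)
for y in(-42,-22,22,42): cv2.line(v,(int((60-y)*4),500),(int((60-y)*4),525),(0,0,255),1)
cv2.imwrite("pics/rect.png",v)
E
```

```text
0.012 -60 [(-44.0, -3.0), (-39.5, 2.7), (-34.0, -6.7), (-26.0, -6.3), (-21.5, 15.3), (21.0, -6.6), (28.5, -3.5), (33.0, 13.8), (40.5, -12.4), (45.0, 13.4)]
0.012 -45 [(-44.0, -2.2), (-40.0, 2.1), (-34.5, -6.2), (-26.0, -8.8), (-21.5, 15.0), (-17.0, -1.5), (20.0, -5.6), (28.5, -6.1), (32.5, 13.9), (40.5, -13.0), (44.5, 12.5)]
0.012 -30 [(-44.5, -2.9), (-40.0, 3.6), (-35.0, -6.4), (-26.0, -8.4), (-21.5, 14.9), (-15.5, -5.1), (-10.5, 5.1), (9.0, -5.8), (14.0, 4.8), (20.0, -5.7), (28.0, -6.7), (32.5, 14.7)]
0.022 -60 [(-41.5, -3.0), (-37.0, 2.6), (-32.0, -6.9), (-23.5, -6.3), (-19.5, 15.2), (22.5, -6.8), (30.5, -3.6), (34.5, 14.3), (42.0, -12.4), (46.5, 13.8)]
0.022 -45 [(-42.0, -2.5), (-37.5, 2.4), (-32.5, -6.2), (-23.5, -8.6), (-19.5, 15.0), (21.5, -5.6), (30.0, -6.3), (34.5, 14.3), (42.0, -12.4), (46.5, 11.4)]
0.022 -30 [(-42.0, -2.7), (-37.5, 3.6), (-32.5, -6.5), (-24.0, -8.3), (-19.5, 15.2), (-13.5, -5.0), (-8.5, 5.0), (11.0, -5.7), (16.0, 4.7), (22.0, -5.8), (30.0, -6.6), (34.5, 14.8)]
```

View pics/rect.png

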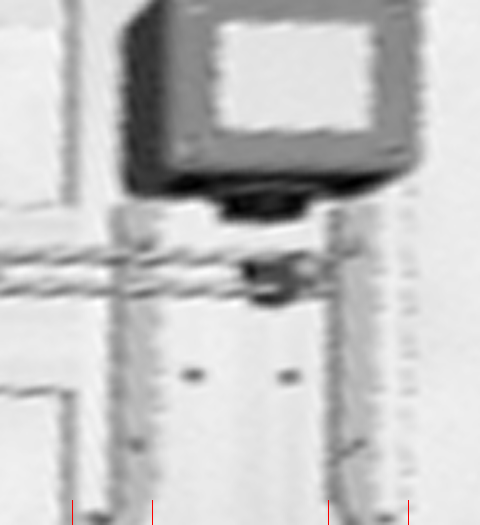

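Call:
jog_arm(
  dr=[
    [0,0,0],
    [0,0,0],
    [0,0,0],
    [0,0,0],
    [0,0,0],
  ],
  translation=[
    [0,-0.02,0.8],
    [0,0,0.8],
    [0,0,0.8],
    [0,0,0.48],
    [0,0,0],
  ],
  jaw=[0.4,0.4,0.4,0.4,0.4],
)

```text
clock: 15.3
position: [0.3559, -0.3116, 0.0326]
ee_rot: [0.09, 0.996, 0.0, -0.001]
ft_force: [-0.3, 0.1, -1.7]
grip_width: 0.459
grasp_force: 61.1
```

Call:
jog_arm(
  dr=[
    [0,0,0],
    [0,0,0],
    [0,0,0],
    [0,0,0],
    [0,0,0],
    [0,0,0],
  ],
  translation=[
    [-0.2,0,0],
    [-0.2,0,0],
    [-0.2,0,0],
    [-0.2,0,0],
    [-0.2,0,0],
    [0,0,0],
  ],
  jaw=[0.4,0.4,0.4,0.4,0.4,0.4],
)

```text
clock: 15.9
position: [0.3818, -0.317, 0.0334]
ee_rot: [0.09, 0.996, -0.0, 0.0]
ft_force: [-0.6, -0.8, -1.6]
grip_width: 0.457
grasp_force: 61.1
```

```bash
python3 -c "from h import *;st()"
```

```text
t 15.9 world [ 0.3818 -0.317   0.0334] fix mm [-69.4  -0.7  33.4] tooly-fixy deg -0.04 tilt [ 0. -0. -1.] F fix [-0.5 -0.9 -1.6] grip 0.457 61.08705818653107
```

Call:
jog_arm(
  dr=[
    [0,0,0],
    [0,0,0],
    [0,0,0],
    [0,0,0],
    [0,0,0],
    [0,0,0],
    [0,0,0],
  ],
  translation=[
    [-0.2,0,0],
    [-0.2,0,0],
    [-0.2,0,0],
    [-0.2,0,0],
    [-0.2,0,0],
    [-0.2,0,0],
    [0,0,0],
  ],
  jaw=[0.4,0.4,0.4,0.4,0.4,0.4,0.4],
)

```text
clock: 16.6
position: [0.4112, -0.3223, 0.0333]
ee_rot: [0.09, 0.996, -0.0, 0.0]
ft_force: [0.8, 0.2, -2.3]
grip_width: 0.461
grasp_force: 61.1
```

Call:
jog_arm(
  dr=[
    [0,0,0],
    [0,0,0],
    [0,0,0],
  ],
  translation=[
    [0,0,0.04],
    [0,0,0.04],
    [0,0,0],
  ],
  jaw=[0.4,0.4,0.4],
)

```text
clock: 16.9
position: [0.4102, -0.3222, 0.0311]
ee_rot: [0.09, 0.996, 0.0, -0.0]
ft_force: [-0.2, 0.2, -1.5]
grip_width: 0.463
grasp_force: 61.1
```

```bash
python3 -c "
from h import *
from workcell import optics
st();c=optics.camera('scene'); cv2.imwrite('pics/s4.png',crop(c,265,190,100,115,5))"
```

```text
t 16.9 world [ 0.4102 -0.3222  0.0311] fix mm [-40.6  -0.7  31.1] tooly-fixy deg -0.1 tilt [-0.  0. -1.] F fix [-0.2  0.2 -1.5] grip 0.463 61.08641266822815
```

View pics/s4.png

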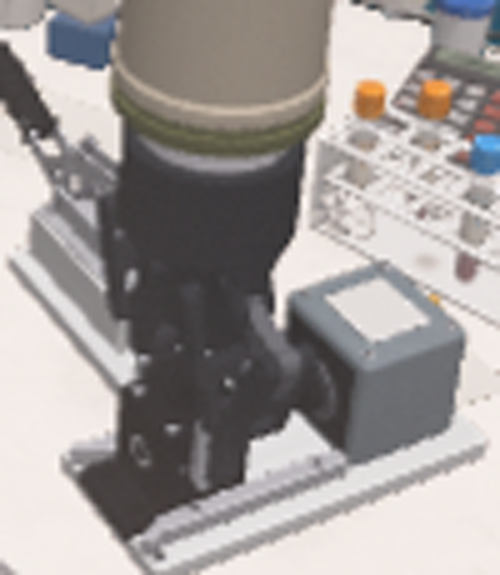

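The block stands between the rails with its foot at the open end ((115,500)), still a hair above the bed. Lower to contact.

Call:
jog_arm(
  dr=[
    [0,0,0],
    [0,0,0],
  ],
  translation=[
    [0,0,0.04],
    [0,0,0],
  ],
  jaw=[0.4,0.4],
)

```text
clock: 17.15
position: [0.4104, -0.3223, 0.0307]
ee_rot: [0.09, 0.996, 0.0, 0.0]
ft_force: [-2.4, 2.4, 5.3]
grip_width: 0.459
grasp_force: 61.9
```

Call:
jog_arm(
  dr=[
    [0,0,0],
    [0,0,0],
  ],
  translation=[
    [0,0,0.03],
    [0,0,0],
  ],
  jaw=[0.4,0.4],
)

```text
clock: 17.35
position: [0.4105, -0.3223, 0.0306]
ee_rot: [0.09, 0.996, 0.001, 0.0]
ft_force: [-5.0, 4.8, 18.2]
grip_width: 0.459
grasp_force: 63.7
```

Call:
jog_arm(
  dr=[
    [0,0,0],
    [0,0,0],
    [0,0,0],
    [0,0,0],
    [0,0,0],
    [0,0,0],
    [0,0,0],
    [0,0,0],
  ],
  translation=[
    [0,0,-0.035],
    [-0.24,0,0],
    [-0.24,0,0],
    [-0.24,0,0],
    [-0.24,0,0],
    [-0.24,0,0],
    [-0.24,0,0],
    [0,0,0],
  ],
  jaw=[0.4,0.4,0.4,0.4,0.4,0.4,0.4,0.4],
)

```text
clock: 18.15
position: [0.4472, -0.3292, 0.0307]
ee_rot: [0.09, 0.996, -0.0, 0.001]
ft_force: [0.6, -1.0, 2.7]
grip_width: 0.458
grasp_force: 61.8
```

```bash
python3 -c "
from h import *
st()"
```

```text
t 18.15 world [ 0.4472 -0.3292  0.0307] fix mm [-2.9 -1.1 30.7] tooly-fixy deg -0.05 tilt [ 0.001 -0.001 -1.   ] F fix [ 0.8 -0.9  2.7] grip 0.458 61.81665748357773
```

Call:
jog_arm(
  dr=[
    [0,0,0],
    [0,0,0],
    [0,0,0],
    [0,0,0],
  ],
  translation=[
    [-0.04,0,0],
    [-0.04,0,0],
    [-0.04,0,0],
    [0,0,0],
  ],
  jaw=[0.4,0.4,0.4,0.4],
)

```text
clock: 18.55
position: [0.4484, -0.3295, 0.0307]
ee_rot: [0.09, 0.996, 0.0, -0.0]
ft_force: [-4.8, 1.2, 9.1]
grip_width: 0.455
grasp_force: 62.4
```

Call:
jog_arm(
  dr=[
    [0,0,0],
    [0,0,0],
    [0,0,0],
  ],
  translation=[
    [-0.04,0,0],
    [-0.04,0,0],
    [0,0,0],
  ],
  jaw=[0.4,0.4,0.4],
)

```text
clock: 18.85
position: [0.4504, -0.33, 0.0307]
ee_rot: [0.09, 0.996, 0.0, -0.0]
ft_force: [-4.6, 0.7, 9.0]
grip_width: 0.461
grasp_force: 62.5
```

Call:
jog_arm(
  dr=[
    [0,0,0],
    [0,0,0],
    [0,0,0],
  ],
  translation=[
    [-0.04,0,0],
    [-0.04,0,0],
    [0,0,0],
  ],
  jaw=[0.4,0.4,0.4],
)

```text
clock: 19.15
position: [0.4522, -0.3304, 0.0307]
ee_rot: [0.09, 0.996, 0.0, -0.0]
ft_force: [-5.8, 0.9, 11.1]
grip_width: 0.459
grasp_force: 62.7
```

Call:
jog_arm(
  dr=[
    [0,0,0],
    [0,0,0],
  ],
  translation=[
    [0,0,-0.02],
    [0,0,0],
  ],
  jaw=[0.4,0.4],
)

```text
clock: 19.35
position: [0.4524, -0.3301, 0.0307]
ee_rot: [0.09, 0.996, 0.0, -0.0]
ft_force: [-3.5, 0.1, 2.0]
grip_width: 0.459
grasp_force: 61.5
```

```bash
python3 -c "
from h import *
from workcell import optics
st();c=optics.camera('scene'); cv2.imwrite('pics/s5.png',crop(c,290,215,75,75,8))"
```

```text
t 19.35 world [ 0.4524 -0.3301  0.0307] fix mm [ 2.4 -1.  30.7] tooly-fixy deg -0.09 tilt [-0.001  0.    -1.   ] F fix [-3.4 -0.5  2. ] grip 0.459 61.52666196227074
```

Call:
jog_arm(
  dr=[
    [0,0,0],
    [0,0,0],
    [0,0,0],
  ],
  translation=[
    [-0.04,0,0],
    [-0.04,0,0],
    [0,0,0],
  ],
  jaw=[0.4,0.4,0.4],
)

```text
clock: 19.7
position: [0.454, -0.3303, 0.0307]
ee_rot: [0.09, 0.996, 0.0, -0.001]
ft_force: [-6.0, 0.8, 4.9]
grip_width: 0.459
grasp_force: 61.9
```

Call:
jog_arm(
  dr=[
    [0,0,0],
    [0,0,0],
  ],
  translation=[
    [-0.04,0,0],
    [0,0,0],
  ],
  jaw=[0.4,0.4],
)

```text
clock: 19.9
position: [0.4546, -0.3304, 0.0307]
ee_rot: [0.09, 0.996, 0.0, -0.001]
ft_force: [-8.6, 1.5, 7.3]
grip_width: 0.457
grasp_force: 62.2
```

```bash
python3 -c "
from h import *
st()"
```

```text
t 19.9 world [ 0.4546 -0.3304  0.0307] fix mm [ 4.6 -0.9 30.7] tooly-fixy deg -0.11 tilt [-0.002  0.001 -1.   ] F fix [-8.7 -0.1  7.3] grip 0.457 62.20286473631859
```

Call:
jog_arm(
  dr=[
    [0,0,0],
    [0,0,0],
  ],
  translation=[
    [0,0,-0.015],
    [0,0,0],
  ],
  jaw=[0.4,0.4],
)

```text
clock: 20.1
position: [0.4546, -0.3304, 0.0307]
ee_rot: [0.09, 0.996, 0.0, -0.001]
ft_force: [-5.6, -0.7, 1.1]
grip_width: 0.459
grasp_force: 61.3
```

Call:
jog_arm(
  dr=[
    [0,0,0],
    [0,0,0],
  ],
  translation=[
    [-0.04,0,0],
    [0,0,0],
  ],
  jaw=[0.4,0.4],
)

```text
clock: 20.3
position: [0.4552, -0.3305, 0.0307]
ee_rot: [0.09, 0.996, 0.0, -0.001]
ft_force: [-7.6, 0.6, 2.4]
grip_width: 0.456
grasp_force: 61.8
```

```bash
python3 -c "
from h import *
st()"
```

```text
t 20.3 world [ 0.4552 -0.3305  0.0307] fix mm [ 5.3 -0.9 30.7] tooly-fixy deg -0.11 tilt [-0.003  0.001 -1.   ] F fix [-7.6 -0.7  2.4] grip 0.456 61.75085484981537
```

Call:
jog_arm(
  dr=[
    [0,0,0],
    [0,0,0],
    [0,0,0],
  ],
  translation=[
    [-0.04,0,-0.005],
    [-0.02,0,0],
    [0,0,0],
  ],
  jaw=[0.4,0.4,0.4],
)

```text
clock: 20.6
position: [0.4561, -0.3307, 0.0308]
ee_rot: [0.091, 0.996, 0.001, -0.002]
ft_force: [-11.1, 2.5, 5.2]
grip_width: 0.459
grasp_force: 62.0
```

```bash
python3 -c "
from h import *
from workcell import optics
st();c=optics.camera('scene'); cv2.imwrite('pics/s6.png',crop(c,290,215,75,75,8));st()"
```

```text
t 20.6 world [ 0.4561 -0.3307  0.0308] fix mm [ 6.2 -0.9 30.8] tooly-fixy deg -0.13 tilt [-0.004  0.002 -1.   ] F fix [-11.4   0.5   5.2] grip 0.459 61.975829154253006
t 20.65 world [ 0.4561 -0.3307  0.0307] fix mm [ 6.1 -0.9 30.7] tooly-fixy deg -0.13 tilt [-0.004  0.002 -1.   ] F fix [-10.5  -1.    4.6] grip 0.456 61.97643086314201
```

View pics/s6.png

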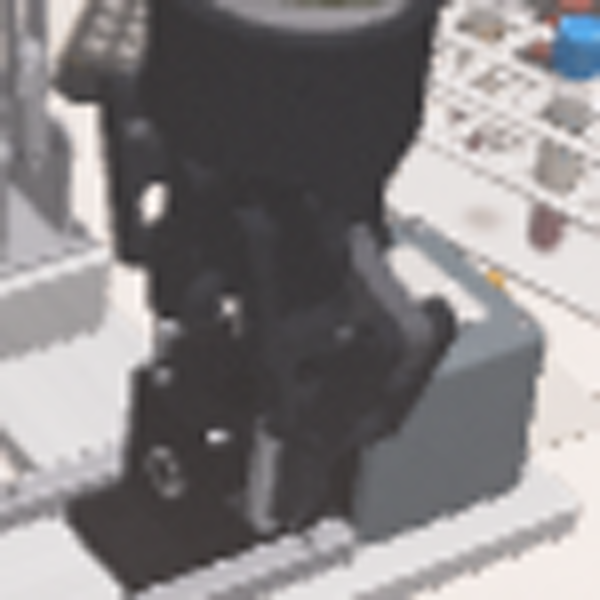

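The picture shows the block between the rails, its foot at the open end (100,530), and its bored face up against the collar. The steady push of about 10.5 N and the measured travel put the collar about 4.8 mm in.

```bash
python3 -c "
from workcell import manip
print(manip.hand_in())"
```

```text
the job is handed in; nothing more can be done
None
```

The job is handed in: the clamp is fully open, and the block stands between the rails, held against the collar at about 10.5 N (collar about 4.8 mm in, estimated from force and travel). The beaker was not touched. Pressing the clamp handle against its stop briefly reached about 70 N at the wrist, under the 120 N limit but well above the roughly 2 N needed.

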